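Reset the tripped cut-out under the column heater's cover plate

ROBOT

A 6-joint arm with a two-finger parallel gripper is mounted at the origin on the work surface; the furniture and walls round the work are solid. World frame = base frame: x ahead of the robot, y to its left, z up, the work surface at z = 0. Lengths are in m, angles in rad, forces in N, time in s.
With the tool pointing down it reaches from about 0.25 to 0.85 m from the base axis. Payload 12.5 kg.
Tool frame: the origin (TCP) lies midway between the tips of the shut fingers; the grasp point (between the pads) lies 19 mm behind it; z points along the fingers, y is the line along which they close (so a half turn about z gives the same grasp; the last joint's range is limited). The gripper opens to 93 mm and grips with 3 to 60 N. Pads are 15 mm wide; open, the fingers measure 128 mm over their backs; the gripper's body (75 mm by 188 mm) begins 65 mm behind the grasp point.
Start: joints at [-1.282, 0.351, 1.652, -0, 1.139, -0.085], TCP at [0.201, -0.512, 0.219] pointing down, gripper open.
Joint ranges: [-2.75, 2.75], [-0.79, 2.1], [0.01, 2.65], [-1.57, 4.71], [0.07, 3.14], [-2.87, 2.87]. Speed limits (rad/s): [2.22, 2.22, 2.79, 3.14, 3.14, 3.14].

INTERFACE

Orientations are given as a unit quaternion [x, y, z, w].
In Python, from bench import r, camera, calibration gives the robot as it stands. Calls block until the motion is done:
- r.move_pose(position, orientation): joint-space move of the TCP to a pose.
- r.move_straight(position, ori=None, speed=0.15, f_stop=None): straight line of the TCP; ori=None keeps the orientation; speed is the mean speed in m/s. With f_stop (N) it stops when the force on the tool has changed by that much, and returns True; else False.
- r.goto_joints(angles): joint-space move.
- r.gripper_to(opening, force=None): finger opening in m; force is the grip in N (None keeps the last); returns when the fingers have stopped.
- r.pause(seconds).
- r.solve_ik(position, orientation): joint angles nearest the present ones, or None.
- r.state(): the state.
- camera(name): name is "scene" or "top"; returns (picture, depth): 480x640x3 uint8, red, green, blue; 480x640 float32, m along the optical axis (not along the pixel's ray), 0 where there is no reading.
- calibration(name): a dict with "fov_y" (degrees; the focal length in pixels is half the picture's height over the tangent of half this angle, whatever the lens; pixels are square), "cx", "cy" (the principal point, pixels), "extrinsics" (4x4, takes a point from camera to world coordinates). Camera axes: x right, y down, z forward; pixel columns grow to the right and rows downward; lengths in m; the calibration is good to about 2 mm. A picture is of the moment at which its call begins. calibration takes no time and is no camera call.
A pose or a line that the arm cannot do raises r.IKError and nothing moves.
- r.finish_job(): hands the job in; it is judged then, once.
The state is a dict: "t": time; "joint_pos": joint angles; "joint_velocities": joint speeds; "tau": joint torques, N m; "eef_pos": TCP position; "ee_rot": TCP orientation; "wrist_force": force on the tool from outside, world axes, zero at the start; "wrist_torque": the same for the moment, N m; "grip_width": finger opening in m; "grasp_force": force on a finger pad.
Only numpy, scipy, OpenCV 4.12 (cv2) and the standard library are available. Lean on these libraries where they do the work, as an engineer would, in place of code of your own. Each camera call takes 0.05 s, during which the arm holds its last target. There are 200 camera calls.

TASK

The column heater's over-temperature cut-out has tripped. Swing the retaining tab aside and leave it there, then take the cover plate out of its frame without wrenching it against the keeper bar that overlaps its far edge (raise the near edge first, then draw the plate back from under the bar), and set it down flat on the notebook, pull upwards, without dropping it. Then press the reset button inside the heater fully in, and leave the beaker, the amber bottle and the screwdriver where they are.

Things in the scene. Friction and masses are not known exactly. Their poses are not given: they have to be found in the camera images.
- heater: Light grey benchtop column heater, fixed: a low box 170 (x) x 200 (y) x 70 high, dark display on its near side. Origin: centre of its underside; x points to its far side (away from the robot at zero yaw), y to its left, z up. Its flat deck (z 70) has a recess, x -52 to 52, y -67 to 67, in which the cover plate lies on a ledge 7 wide at z 66.
- keeper: Fixed steel keeper bar on the heater's far deck. Origin: middle of its front edge at deck height, x 43, y 0, z 70 in the heater's frame, axes as the heater's. It spans x 0 to 19, y -60 to 60 in its own frame, underside 2 above the deck, top 6 (screw heads 8.5): it overlaps the far 7 of the plate with 2 of play above it, so the plate can be tilted up to 0.2 rad while under it.
- compartment (a point): Middle of the compartment's opening under the plate, x 0, y 0, z 66 in the heater's frame; clear opening x -45 to 45, y -60 to 60, floor at z 19. In it lie a small steel column at x 18 to 34 (top at z 45), the thermostat with the reset button at x -16, y -20, and a terminal block (top at z 31) at x -26, y 42.
- swing_tab (a joint): Angle (rad) of the steel swing tab on the heater's near deck about a vertical pivot. At 0 it points to the heater's far side (+x), its end over the plate's near edge; grows counter-clockwise seen from above, towards the heater's left (+y). Stops at -0.1 and 1.75; clear of the plate above 1.15. Starts between 0 and 0.35. Stiff: stays where left; 1 to 2 N at the lug turns it.
- tab_pivot (a point): Pivot of the tab on the deck's top, at x -68, y 45, z 70 in the heater's frame. The tab is 4 thick (72 to 76 above the bench) and 12 wide, its end is rounded, 33 from the pivot; the pivot screw's head rises 10 above the deck.
- tab_lug (a point): Upright round lug of the tab, 11 in diameter, 27 from the pivot, rising from the tab to 92 above the bench; push it sideways. The point is on its axis, 84 above the bench.
- cover_plate: Bare aluminium cover plate, loose, 100 (x) x 130 (y) x 4 thick, 0.1 to 0.2 kg. Origin: centre of its underside, z up; in place its axes are those of the heater, with 2 of play on every side, its top flush with the deck. A black moulded pull stands on it at x -15: 12 thick (along x), 44 long (along y), from z 4 to 28 (a foot 20 x 56 up to z 7).
- pull (a point): Centre of the pull on the cover plate, x -15, y 0, z 17 in the plate's frame.
- notebook: Closed dark blue notebook lying loose on the bench, 210 (x) x 148 (y) x 10 thick. Origin: centre of its underside, z up.
- reset_button (a joint): Travel (m) of the reset button: 0 out (tripped), 0.005 fully in. It goes straight down, needs about 3 N all the way and stays where it is pushed.
- button_top (a point): Centre of the top of the round grey reset button, 14 in diameter, on a black thermostat under the cover plate; 50 above the bench when out, so 20 below the deck.
- beaker: Small clear beaker, 47 in diameter, 58 high, a bystander. Origin: centre of its underside.
- amber_bottle: Brown bottle with a white cap, 52 in diameter, 98 high, a bystander. Origin: centre of its underside.
- screwdriver: Screwdriver with a red handle, 178 long, lying on the bench, a bystander. Origin: centre of its underside.
Not all that is in view belongs to the job. What is shaped like the cover_plate but turquoise is not meant.

How it is judged:
On the way, in this order (a step that is already met when the one before it is completed fails the run):
1. the swing tab is turned clear while the plate still lies in its frame (value of joint swing_tab above 1.15 rad and distance of cover_plate from where it was at the start of the episode below 0.01 m), for 0.2 s.
2. the plate is brought down on to the notebook while still held (contact force between the fingers and cover_plate above 0.5 N and horizontal distance between cover_plate and notebook below 0.06 m and z of cover_plate in the frame of notebook below 0.022 m), for 0.05 s.
3. the plate lies released on the notebook (contact force between the fingers and cover_plate below 0.1 N and horizontal distance between cover_plate and notebook below 0.06 m and angle between cover_plate's own z axis and vertical below 0.06 rad), for 0.2 s.
4. the reset button is pressed in (value of joint reset_button above 0.004 m), for 0.1 s.
At the end, for the whole second after the job is handed in: The tab is left turned aside (over 1.0 rad), the cover plate lies flat (within 0.06 rad) and at rest on the notebook, pull upwards, its centre within 60 mm of the notebook's centre, and the reset button is in by more than 4 of its 5 mm (value of joint swing_tab above 1 rad and horizontal distance between cover_plate and notebook below 0.06 m and z of cover_plate in the frame of notebook between 0.006 and 0.014 m and angle between cover_plate's own z axis and vertical below 0.06 rad and linear speed of cover_plate below 0.02 m/s and value of joint reset_button above 0.004 m); the robot touches nothing.
It fails at once if the plate is wrenched against the keeper bar with more than 20 N (contact force between cover_plate and keeper above 20 N).
It fails at once if the beaker is moved more than 20 mm (distance of beaker from where it was at the start of the episode above 0.02 m).
It fails at once if the amber bottle is moved more than 20 mm (distance of amber_bottle from where it was at the start of the episode above 0.02 m).
It fails at once if the screwdriver is moved more than 20 mm (distance of screwdriver from where it was at the start of the episode above 0.02 m).
It also fails if it takes over 56 s, if anything falls off the work surface, if the arm or the gripper's body presses on something with over 40 N, if the wrist force passes 120 N, or if a joint passes its speed limit or range.

## Working session

There is one attempt and no reset: what is moved stays moved. The work goes in short steps, each a Python script; the robot and the scene stay as the last script left them, time stands still between calls to the robot, and variables do not carry over. Pictures are saved under pics/ and viewed, at most 10 in all, crops included, and the job is handed in when it is done.

```bash
mkdir -p pics; ls; python3 - <<'E'
from bench import r,camera,calibration
import cv2,numpy as np
for n in("scene","top"):
    p,d=camera(n); cv2.imwrite(f"pics/{n}0.png",p[:,:,::-1]); np.save(f"pics/{n}0.npy",d)
    c=calibration(n);print(n,c["fov_y"],c["cx"],c["cy"],np.round(c["extrinsics"],3).tolist())
E
```

```text
pics
scene 50.1357199584583 313.2434207886935 230.6901079204536 [[0.004, -0.7, 0.715, -0.541], [-1.0, -0.019, -0.012, 0.013], [0.022, -0.714, -0.699, 1.131], [0.0, 0.0, 0.0, 1.0]]
top 51.01558376555279 310.02233201130906 245.16382958754608 [[0.027, -0.997, 0.076, 0.465], [-1.0, -0.026, 0.005, -0.007], [-0.003, -0.076, -0.997, 1.198], [0.0, 0.0, 0.0, 1.0]]
```

View pics/top0.png

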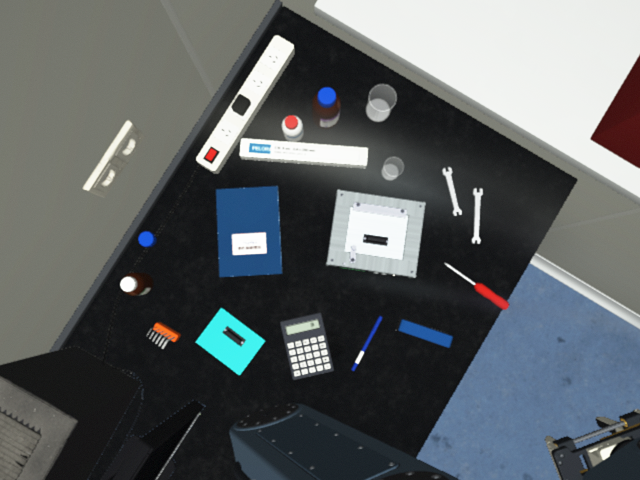

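View pics/scene0.png

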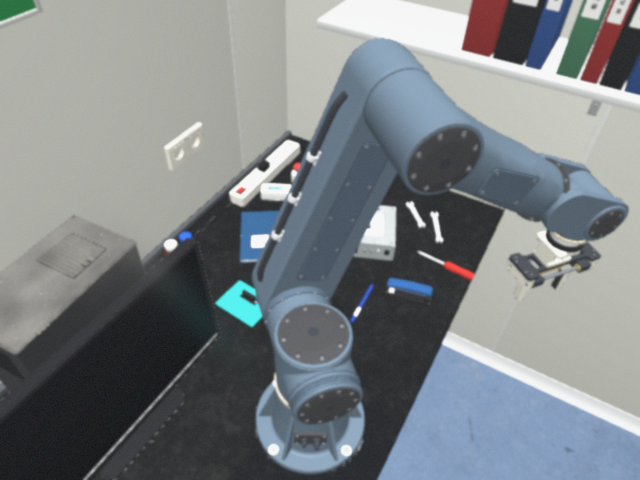

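The top view shows the heater at (376,235) with its plate, black pull at (375,240), tab near (352,252) and keeper at (378,208). The notebook is at (249,231). Plate candidates are the bare plate in the heater (376,235) and the turquoise one (233,341). The description gives the one in the heater. I'll check it in a crop and measure.

```bash
cat > h.py <<'E'
import numpy as np,cv2
from bench import r,camera,calibration
def K(n):
    c=calibration(n);return 240/np.tan(np.radians(c["fov_y"])/2),c["cx"],c["cy"],np.array(c["extrinsics"])
def ray(n,uv,z):
    f,cx,cy,E=K(n);uv=np.atleast_2d(uv).astype(float)
    d=np.c_[(uv[:,0]-cx)/f,(uv[:,1]-cy)/f,np.ones(len(uv))]@E[:3,:3].T
    return E[:3,3]+d*((z-E[2,3])/d[:,2])[:,None]
def cloud(n,d):
    f,cx,cy,E=K(n);v,u=np.mgrid[:480,:640]
    return np.stack([(u-cx)/f*d,(v-cy)/f*d,d],-1)@E[:3,:3].T+E[:3,3]
E
python3 - <<'E'
from h import *
p=cv2.imread("pics/top0.png");d=np.load("pics/top0.npy");P=cloud("top",d);z=P[...,2]
def rect(m,zz,name):
    m=cv2.morphologyEx(m.astype(np.uint8),cv2.MORPH_OPEN,np.ones((3,3)))
    cs,_=cv2.findContours(m,cv2.RETR_EXTERNAL,cv2.CHAIN_APPROX_NONE);c=max(cs,key=cv2.contourArea)
    w=ray("top",c[:,0],zz)[:,:2]
    R=cv2.minAreaRect((w*1000).astype(np.float32));print(name,np.round(R[0],1),np.round(R[1],1),round(R[2],2),"box px",cv2.boundingRect(c))
box=np.zeros(z.shape,bool);box[180:285,318:435]=1
rect(box&(z>.055)&(z<.1),.07,"heater")
hsv=cv2.cvtColor(p,cv2.COLOR_BGR2HSV)
nb=np.zeros(z.shape,bool);nb[175:290,205:295]=1
rect(nb&(((hsv[...,0]>95)&(hsv[...,0]<125)&(hsv[...,1]>120)&(hsv[...,2]>50))|(hsv[...,2]>150)),.01,"notebook")
b=hsv[...,2]<70; q=np.zeros(z.shape,bool);q[228:250,358:395]=1
rect(q&b,.098,"pull(dark)")
print("deck z",np.median(z[262:270,370:410]),"plate z",np.median(z[218:228,360:390]),"pull z",z[236:243,368:384].max(), "nb z",np.median(z[200:225,225:270]))
for n,(u,v) in dict(bottle1=(326,100),red=(292,125),beak1=(381,100),beak2=(393,168)).items(): print(n,np.round(ray("top",(u,v),.05),3))
cv2.imwrite("pics/c0.png",cv2.resize(p[180:285,320:435],None,fx=5,fy=5,interpolation=cv2.INTER_CUBIC))
E
```

```text
heater [ 581.5 -149.8] [201.  171.8] 83.28 box px (328, 190, 98, 88)
notebook [585.6 146.7] [212.5 150.2] 4.64 box px (215, 186, 67, 92)
pull(dark) [ 564.8 -144.7] [43.7 14.6] 82.72 box px (366, 235, 20, 9)
deck z 0.06996324072470983 plate z 0.06976932714047379 pull z 1.1977980634802812 nb z 0.010368036000037106
bottle1 [[ 0.894 -0.03   0.05 ]]
red [[0.832 0.048 0.05 ]]
beak1 [[ 0.897 -0.158  0.05 ]]
beak2 [[ 0.736 -0.189  0.05 ]]
```

View pics/c0.png

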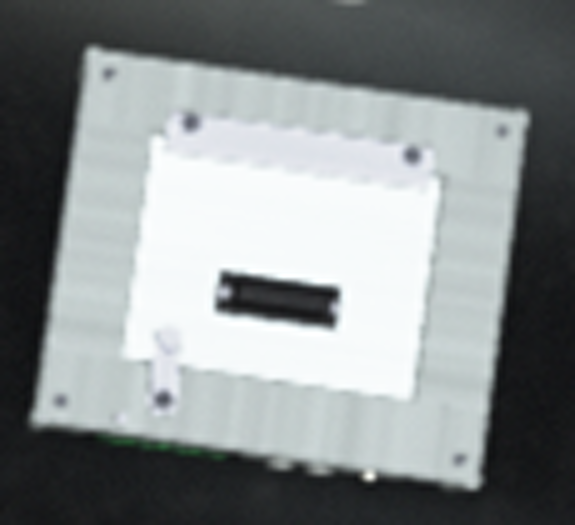

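The crop confirms the choice: a bare plate with a black pull under the keeper bar, and the tab with its lug at crop (168,340), i.e. image (353.6,248). The heater measures 201 x 172 mm at yaw -6.7°, and its deck is at 70 mm, which matches the description. Next I'll straddle the lug and swing the tab.

```bash
cat >> h.py <<'E'
from scipy.spatial.transform import Rotation as Ro
YAW=np.radians(-6.75);HC=np.array([.5815,-.1495,0])
def H(x,y,z): return HC+Ro.from_euler('z',YAW).apply(np.array([x,y,z])/1000)
def ori(a,pitch=0,yaw=None):
    # tool down, closing line at angle a in the heater frame (or frame yaw); pitch>0 raises the near side
    y=np.array([np.cos(a),np.sin(a),0]);z=np.array([0,0,-1.]);x=np.cross(y,z)
    return (Ro.from_euler('z',YAW if yaw is None else yaw)*Ro.from_euler('y',pitch)*Ro.from_matrix(np.c_[x,y,z])).as_quat()
def lug(th,z): return H(-68+27*np.cos(th),45+27*np.sin(th),z)
def st(m=""):
    s=r.state();print(m,"t%.2f"%s["t"],np.round(s["eef_pos"],4),"F",np.round(s["wrist_force"],1),"w%.4f g%.1f"%(s["grip_width"],s["grasp_force"]),"j6 %.2f"%s["joint_pos"][5])
E
python3 - <<'E'
from h import *
L=ray("top",(353.6,247.7),.092)[0]; v=Ro.from_euler('z',-YAW).apply(L-H(-68,45,0)); print("lug heater rel pivot",v*1000,"th",np.arctan2(v[1],v[0]))
th0=.1
for k in(np.pi/2,-np.pi/2):
    for th in(th0,1.55): print(k,th,np.round(r.solve_ik(lug(th,83),ori(th+k)),2))
for k in(0,np.pi): print("pull",k,np.round(r.solve_ik(H(-15,0,76),ori(k)),2),np.round(r.solve_ik(np.array([.58,.147,.05]),ori(k,yaw=.06)),2))
E
```

```text
lug heater rel pivot [26.60528374  2.22168769 92.        ] th 0.08331221488923561
1.5707963267948966 0.1 [-0.26  0.54  1.75 -0.    0.86 -1.81]Traceback (most recent call last):
  File "<stdin>", line 5, in <module>
    return _wrapfunc(a, 'round', decimals=decimals, out=out)
    return _wrapit(obj, method, *args, **kwds)
    result = getattr(arr, method)(*args, **kwds)
TypeError: unsupported operand type(s) for *: 'NoneType' and 'float'
```

```bash
python3 - <<'E'
from h import *
k=-np.pi/2;t0=.085
for q in(0,np.pi): print("pull",q,r.solve_ik(H(-15,0,76),ori(q)) is not None,r.solve_ik(H(-15,0,76),ori(q,.15)) is not None,r.solve_ik(np.array([.58,.147,.05]),ori(q,yaw=.06)) is not None)
for th in(t0,.8,1.6): assert r.solve_ik(lug(th,83),ori(th+k)) is not None
r.gripper_to(.034)
r.move_pose(lug(t0,150),ori(t0+k))
print("stop",r.move_straight(lug(t0,83),speed=.08,f_stop=8));st()
r.gripper_to(.015,5);st("straddle")
for th in np.arange(t0,1.62,.16).tolist()+[1.62]:
    r.move_straight(lug(th,83),ori(th+k),speed=.05)
st("swung")
r.gripper_to(.034);r.move_straight(lug(1.62,150));st()
r.move_pose(H(-15,0,300),ori(0)) if 0 else None
p,d=camera("top");cv2.imwrite("pics/top1.png",p[:,:,::-1])
E
```

```text
pull 0 True True True
pull 3.141592653589793 False False False
stop False
 t4.10 [ 0.5465 -0.0978  0.0834] F [-0.2 -0.5  0.2] w0.0341 g0.0 j6 1.34
straddle t4.66 [ 0.5463 -0.0977  0.083 ] F [-0.   0.2 -0.1] w0.0150 g0.0 j6 1.34
swung t7.93 [ 0.5212 -0.0699  0.083 ] F [0.4 0.1 0.5] w0.0150 g0.0 j6 -0.15
 t9.09 [ 0.5208 -0.0698  0.1494] F [-0.5 -0.4  0.3] w0.0342 g0.0 j6 -0.15
```

```bash
python3 - <<'E'
from h import *
r.move_pose([.35,-.42,.25],ori(0));st()
p,d=camera("top");p=p[:,:,::-1];cv2.imwrite("pics/top2.png",p)
cv2.imwrite("pics/c2.png",cv2.resize(p[180:285,320:435],None,fx=5,fy=5,interpolation=cv2.INTER_CUBIC))
# pull: dark blob on the plate
m=np.zeros((480,640),np.uint8);m[228:252,356:398]=(p[228:252,356:398].max(2)<100)
c=max(cv2.findContours(m,0,1)[0],key=cv2.contourArea);w=ray("top",c[:,0],.094)
R=cv2.minAreaRect((w[:,:2]*1000).astype(np.float32));print(R,"expected",H(-15,0,94)*1000,"heater y axis deg",90+np.degrees(YAW))
E
```

```text
t10.63 [ 0.3505 -0.4193  0.2496] F [ 0.5 -0.9 -0.7] w0.0336 g0.0 j6 -0.84
((565.2827758789062, -144.51968383789062), (51.010643005371094, 16.275800704956055), 83.35179901123047) expected [ 566.60397315 -147.73693904   94.        ] heater y axis deg 83.25
```

View pics/c2.png

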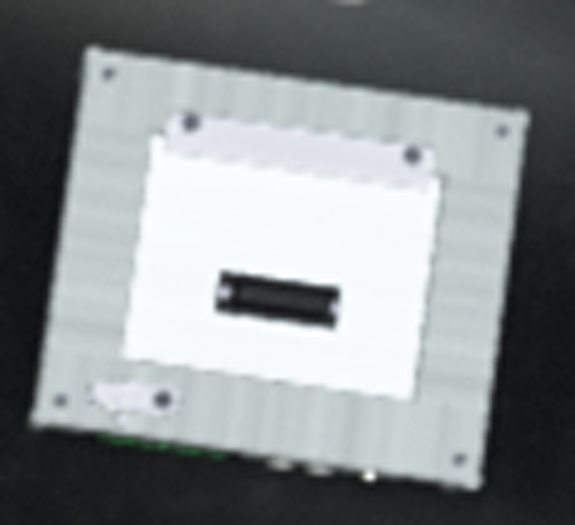

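The tab now points to the heater's left (pivot at crop (163,400), lug end at (100,392)). The plate hasn't moved and the pull is at (277,300). Next I'll grip, tilt and draw back.

```bash
cat >> h.py <<'E'
def T(px,pz,pitch,y=2.,tz=10.):
    """TCP for a plate whose far bottom edge is at heater x=px, z=pz (mm), pitched near side up"""
    v=Ro.from_euler('y',pitch).apply([-65,0,tz]);return H(px+v[0],y,pz+v[2]),ori(0,pitch)
E
python3 - <<'E'
from h import *
p0,o0=T(49,66,0)
r.gripper_to(.036)
r.move_pose(p0+[0,0,.06],o0)
print(r.move_straight(p0,speed=.08,f_stop=6));st("down")
r.gripper_to(0,8);st("soft");r.gripper_to(0,30);st("grip")
ok=True
for a in np.linspace(.026,.13,5):
    if r.move_straight(*T(49,66,a),speed=.02,f_stop=12): print("stopped at",a);ok=False;break
    st("a%.3f"%a)
if ok:
    for dx in(4,8,12):
        if r.move_straight(*T(49-dx,66.3,.13),speed=.03,f_stop=12): print("stop dx",dx);break
        st("dx%d"%dx)
p,d=camera("top");cv2.imwrite("pics/top3.png",p[:,:,::-1])
p,d=camera("scene");cv2.imwrite("pics/sc3.png",p[:,:,::-1])
E
```

```text
False
down t13.23 [ 0.5661 -0.1457  0.0764] F [-0.5 -0.5  0.6] w0.0361 g0.0 j6 -0.21
soft t13.75 [ 0.5667 -0.1459  0.0765] F [ 4.3 -0.6  1.8] w0.0121 g8.0 j6 -0.21
grip t13.97 [ 0.5668 -0.1459  0.0765] F [ 5.5 -1.2  0.6] w0.0116 g30.0 j6 -0.21
a0.026 t14.22 [ 0.5669 -0.1459  0.078 ] F [ 5.5 -1.   2.8] w0.0115 g30.0 j6 -0.21
a0.052 t14.47 [ 0.5663 -0.1456  0.0792] F [ 1.6 -0.8  2.1] w0.0115 g30.0 j6 -0.20
a0.078 t14.72 [ 0.5665 -0.1457  0.0808] F [-0.   0.3  2. ] w0.0116 g30.0 j6 -0.20
a0.104 t14.97 [ 0.567  -0.1458  0.0825] F [-0.3 -0.5  1. ] w0.0118 g30.0 j6 -0.19
a0.130 t15.22 [ 0.5676 -0.1458  0.0841] F [ 0.5 -0.2  1.5] w0.0119 g30.0 j6 -0.19
dx4 t15.50 [ 0.5631 -0.1452  0.0845] F [-0.7 -0.2 -1.4] w0.0118 g30.0 j6 -0.19
dx8 t15.78 [ 0.5595 -0.1449  0.0846] F [-0.2  0.6 -0.9] w0.0117 g30.0 j6 -0.19
dx12 t16.07 [ 0.5559 -0.1445  0.0847] F [ 1.6  0.1 -1.5] w0.0119 g30.0 j6 -0.19
```

```bash
python3 - <<'E'
from h import *
print(r.move_straight(*T(36,78,.13),speed=.05,f_stop=12));st()
print(r.move_straight(*T(36,150,.13),speed=.15,f_stop=15));st()
r.move_straight(*T(36,160,0),speed=.1);st("level")
ny=np.radians(4.6);N=np.array([.5855,.1465,0])
def Q(z): return N+Ro.from_euler('z',ny).apply([-.016,-.002,0])+[0,0,z]
r.move_pose(Q(.10),ori(0,yaw=ny));st("above nb")
p,d=camera("top");p=p[:,:,::-1];cv2.imwrite("pics/top4.png",p)
p2,d=camera("scene");cv2.imwrite("pics/sc4.png",p2[:,:,::-1])
cv2.imwrite("pics/c4.png",np.hstack([cv2.resize(p[160:300,190:430],None,fx=1.66,fy=1.66),cv2.resize(p2[140:280,180:420,::-1],None,fx=1.66,fy=1.66)]))
E
```

```text
False
 t16.55 [ 0.5548 -0.1443  0.0967] F [ 0.9 -0.3 -2.4] w0.0119 g30.0 j6 -0.19
False
 t17.18 [ 0.5543 -0.1442  0.1676] F [-1.2 -0.9 -2.3] w0.0118 g30.0 j6 -0.19
level t17.47 [ 0.5518 -0.144   0.1694] F [ 0.9 -0.3 -0.6] w0.0115 g30.0 j6 -0.22
above nb t18.60 [0.5702 0.1423 0.1002] F [ 0.3 -0.5 -1. ] w0.0119 g30.0 j6 0.09
```

View pics/c4.png

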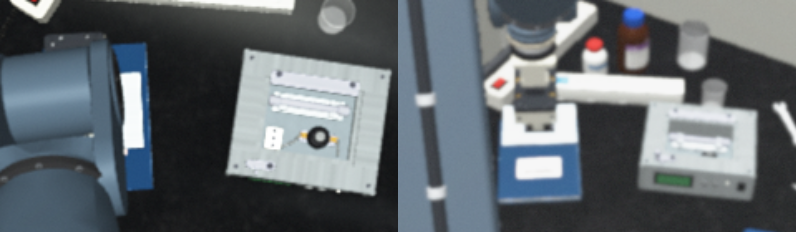

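The plate is held level over the notebook (scene half), and the compartment is open with the black thermostat and button at crop (318,137). I'll lower the plate, release it and retreat.

```bash
python3 - <<'E'
from h import *
s=r.state()["eef_pos"]
r.move_straight([s[0],s[1],.030],speed=.1)
print(r.move_straight([s[0],s[1],.015],speed=.02,f_stop=4));st("contact")
r.pause(.1)
r.gripper_to(.036);st("rel")
s=r.state()["eef_pos"];r.move_straight([s[0],s[1],.16]);r.gripper_to(0)
r.move_pose([.35,-.42,.25],ori(0));st()
p,d=camera("top");p=p[:,:,::-1];cv2.imwrite("pics/top5.png",p);P=cloud("top",d)
m=np.zeros(P.shape[:2],np.uint8);m[175:290,205:295]=(abs(P[175:290,205:295,2]-.014)<.0025)&(p[175:290,205:295].min(2)>150)
c=max(cv2.findContours(m,0,1)[0],key=cv2.contourArea);w=ray("top",c[:,0],.014)[:,:2]*1000
print("plate",cv2.minAreaRect(w.astype(np.float32)))
i=m>0;A=np.c_[P[i][:,:2],np.ones(i.sum())];print("plane",np.linalg.lstsq(A,P[i][:,2],rcond=None)[0])
cv2.imwrite("pics/c5.png",np.hstack([cv2.resize(p[175:290,200:300],(391,450),interpolation=2),cv2.resize(p[195:275,335:408],(409,450),interpolation=2)]))
E
```

```text
True
contact t20.07 [0.5703 0.142  0.0209] F [-0.6 -0.4  3.8] w0.0118 g30.0 j6 0.08
rel t20.79 [0.5699 0.1419 0.0206] F [-0.5 -0.  -0. ] w0.0364 g0.0 j6 0.08
 t24.80 [ 0.3505 -0.4195  0.2499] F [ 0.4 -0.3 -1. ] w0.0003 g0.0 j6 -0.84
plate ((583.2479858398438, 141.7127685546875), (105.01004791259766, 131.39529418945312), 4.404002666473389)
plane [ 0.00149069 -0.00048272  0.01337047]
```

View pics/c5.png

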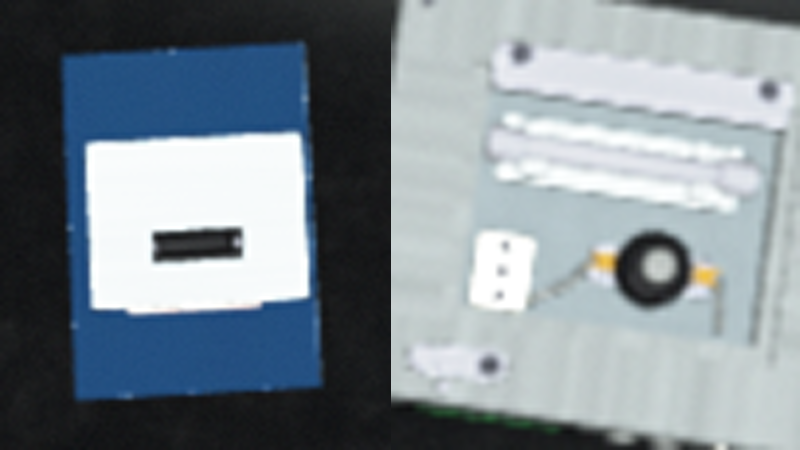

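The plate lies flat and central on the notebook. The button is at crop (659,265), i.e. image (382.9,242.1). Next I'll press it.

```bash
python3 - <<'E'
from h import *
b=ray("top",(382.9,242.1),.05)[0];h=H(-16,-20,50);print(b,h)
assert np.linalg.norm((b-h)[:2])<.006
q=(b+h)/2;q[2]=0
r.move_pose(q+[0,0,.12],ori(0))
r.move_straight(q+[0,0,.056],speed=.1,f_stop=8);st("near")
print(r.move_straight(q+[0,0,.042],speed=.02,f_stop=10));st("press")
r.pause(.2);st()
s=r.state()["eef_pos"];r.move_straight([s[0],s[1],.15]);r.move_pose([.35,-.42,.25],ori(0));st()
p,d=camera("top");p=p[:,:,::-1];P=cloud("top",d)
print("button z",np.round(P[241:244,382:385,2].ravel(),4))
cv2.imwrite("pics/top6.png",p)
E
```

```text
[ 0.56364263 -0.16793162  0.05      ] [ 0.56326016 -0.16748077  0.05      ]
near t26.98 [ 0.5638 -0.1679  0.0565] F [ 0.2  0.3 -0.3] w0.0006 g0.0 j6 -0.25
True
press t27.54 [ 0.5637 -0.1678  0.0452] F [-1.5  0.   6.5] w0.0005 g3.4 j6 -0.25
 t27.74 [ 0.5637 -0.1678  0.0452] F [-2.2  1.1  8. ] w0.0006 g3.6 j6 -0.25
 t29.89 [ 0.3506 -0.4194  0.2495] F [ 0.1  0.8 -0.3] w0.0005 g0.0 j6 -0.84
button z [0.0453 0.0454 0.0448 0.0468 0.0465 0.045  0.0473 0.0446 0.0457]
```

View pics/top6.png

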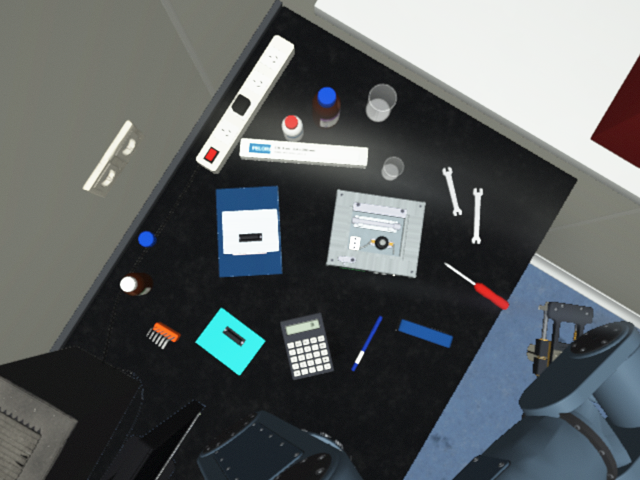

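The button stopped at 45.2 mm and held 8 N, well above the 3 N it needs, so it is at its end stop. In the picture the plate is at (249,232), the tab is aside at (346,259), and the bystanders haven't moved.

```bash
python3 -c "
from bench import r
print(r.finish_job())"
```

```text
the job is handed in; nothing more can be done
None
```

I handed the job in at about 30 s of the 56 s allowed: the tab is aside, the plate lies flat on the notebook with its pull up, the reset button is fully in, and the bystanders look unmoved; the call returned no verdict.

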